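Sort a mirror-image pair of laptop hinge brackets into their left and right trays

TASK

Sort the two loose hinge brackets: the left-hand one belongs in the yellow tray, the right-hand one in the black tray (seen from above with its foot at the far end, a left-hand bracket's foot points left). Set each down in its tray on the painted outline so that both of its holes go over the two pins, thick pin in big hole, and it lies flat on the tray's floor. Let go of both, and leave everything else on the bench where it is.

Things in the scene. Friction and masses are not known exactly. Their poses are not given: they have to be found in the camera images.
- left_bracket: The left-hand hinge bracket, bare metal, ~70 g: flat L-shaped plate 6 mm thick, with an upright dark web (the grip). Origin: plate's underside, below the web's centre; z up. mm: long leg x -40..40, y -12..12; foot x 16..40, y +12..+48; web x -18..18, y -5..5, z 6..45. From above with the foot at the far end, the foot points left. Starts flat on the 3 mm mat, mid-bench.
- left_bracket_big_hole (a point): Centre of the 14 mm hole in the left bracket's long leg, at the plate's underside: (-28, 0, 0) mm in the bracket's frame.
- left_bracket_small_hole (a point): Centre of the 9.5 mm hole in the left bracket's foot, at the plate's underside: (28, +36, 0) mm in the bracket's frame.
- left_tray: Tray for the left bracket: shallow yellow tray with a black outline of that bracket on its floor, fixed, 124 (x) by 104 (y) by 12 mm high, walls and floor 4 mm. Origin: centre of its underside. Two taper-tipped steel pins rise 16 mm above its floor where the holes go; a seated bracket's axes are parallel to the tray's, its origin at (0, -18, 4) mm in the tray's frame. On either side of the bench.
- left_tray_big_pin (a point): Foot of the left tray's thick pin (10 mm diameter), on its axis at the tray's floor.
- left_tray_small_pin (a point): Foot of the left tray's thin pin (5.5 mm diameter), on its axis at the tray's floor.
- right_bracket: The right-hand hinge bracket, bare metal, ~70 g: flat L-shaped plate 6 mm thick, with an upright dark web (the grip). Origin: plate's underside, below the web's centre; z up. mm: long leg x -40..40, y -12..12; foot x 16..40, y -12..-48; web x -18..18, y -5..5, z 6..45. From above with the foot at the far end, the foot points right. Starts flat on the 3 mm mat, mid-bench.
- right_bracket_big_hole (a point): Centre of the 14 mm hole in the right bracket's long leg, at the plate's underside: (-28, 0, 0) mm in the bracket's frame.
- right_bracket_small_hole (a point): Centre of the 9.5 mm hole in the right bracket's foot, at the plate's underside: (28, -36, 0) mm in the bracket's frame.
- right_tray: Tray for the right bracket: shallow black tray with a white outline of that bracket on its floor, fixed, 124 (x) by 104 (y) by 12 mm high, walls and floor 4 mm. Origin: centre of its underside. Two taper-tipped steel pins rise 16 mm above its floor where the holes go; a seated bracket's axes are parallel to the tray's, its origin at (0, +18, 4) mm in the tray's frame. On either side of the bench.
- right_tray_big_pin (a point): Foot of the right tray's thick pin (10 mm diameter), on its axis at the tray's floor.
- right_tray_small_pin (a point): Foot of the right tray's thin pin (5.5 mm diameter), on its axis at the tray's floor.
- jar: Bystander: amber glass jar with a steel cap, 60 mm diameter, 65 mm high. Origin under its centre.
- spool: Bystander: blue spool of copper wire, 56 mm diameter, 26 mm high. Origin under its centre.
- board: Bystander: green circuit board, 60 by 100 mm, 10 mm high with its chips. Origin under its centre.
- screwdriver: Bystander: screwdriver about 150 mm long, lying flat along its x axis.
- tweezers: Bystander: steel tweezers 140 mm long, lying flat along their x axis, 7 mm high. Origin under the middle.
- cap: Bystander: red plastic jar lid, 60 mm diameter, 10 mm high. Origin under its centre.
Mind the look-alikes: they are no part of the job. What is shaped like the left_bracket but blue, brown or red is not meant.

How it is judged:
By the outcome, as a careful person would: the job done as asked, in the order asked, and still so for the second after the job is handed in, with the robot touching nothing.
It also fails if it takes over 58 s, if anything falls off the work surface, if the arm or the gripper's body presses on something with over 40 N, if the wrist force passes 120 N, or if a joint passes its speed limit or range.

ROBOT

A 7-joint arm with a two-finger parallel gripper is mounted at the origin on the work surface. World frame = base frame: x ahead of the robot, y to its left, z up, the work surface at z = 0. Lengths are in m, angles in rad, forces in N, time in s.
With the tool pointing down it reaches from about 0.4 to 0.85 m from the base axis. Payload 10.4 kg.
Tool frame: the origin (TCP) lies at the very end of the fingers, on their centre line; the grasp point (between the pads) lies 19 mm behind it (grasp_offset is the distance from the TCP to the grasp point, in m); z points along the fingers, y is the line along which they close (so a half turn about z gives the same grasp; the last joint's range is limited). The gripper opens to 85 mm and grips with 20 to 120 N. Pads are 22 mm wide; open, the fingers measure 114 mm over their backs; the gripper's body (76 mm by 85 mm) begins 54 mm behind the grasp point. The pads swing forward as they close: fully open they stand 13 mm farther back than shut.
Start: joints at [1.221, 0.332, -0.065, 1.46, 0.022, 1.35, -0.088], TCP at [0.201, -0.592, 0.231] pointing down, gripper open.
Joint ranges: [-2.6, 2.6], [-0.5, 2.12], [-1.47, 1.34], [0.16, 2.42], [-1.27, 4.41], [0.06, 2.06], [-2.6, 2.6]. Speed limits (rad/s): [2.22, 2.22, 2.79, 2.79, 3.14, 3.14, 3.14].

INTERFACE

Orientations are given as a unit quaternion [x, y, z, w].
In Python, from workcell import * gives the robot as it stands.
- The arm moves only by the tool jog_arm, never from a script. Its argument "plan" is a list of rows, each a list of 3 entries, a list of its own where there are three numbers: the turn, a rotation vector about the tool's x, y, z in rad, then the shift along the tool's x, y, z in m, then the finger opening in m, from 0 to 0.0854. A call has 1 to 8 rows; each row is the pose to reach, as a shift and turn from the pose commanded when the call began, along the tool's axes at that moment; what a row does not reach only later rows make up. A row lasts 1/12 s, in which the tool goes at most 41.7 mm and 7.16 degrees, less where a joint would pass 70% of its speed; a pose out of reach is approached as far as the arm can. A call with a gripper value outside its range is refused whole. The fingers move at their own pace and stop on an object; "force" is the grip in N (left out, the last holds). Time passes only in rows, so rows that repeat a pose let the fingers close. It gives the time, the measured TCP pose, the force, the opening and the grip force at its end, in the units of the state.
- get_obs(): the state, without advancing time (a new reading comes with each control period).
- camera(name): name is "scene" or "top" or "wrist"; returns a dict with "img" (400x640x3 uint8, red, green, blue), "mtx" (3x3 intrinsics, pixels), "k1" (the pictures are not rectified: a ray, as slopes to the right and down, at radius r is drawn at 1 + k1 r^2 times it, then the intrinsics apply), "extrinsics" (4x4, takes a point from camera to world coordinates). Camera axes: x right, y down, z forward; pixel columns grow to the right and rows downward; lengths in m; the calibration is good to about 2 mm. A picture is of the moment at which its call begins. There is no depth.
- hand_in(): hands the job in; it is judged then, once.
The state is a dict: "clock": time; "joint_pos": joint angles; "joint_velocities": joint speeds; "tau": joint torques, N m; "position": TCP position; "ee_rot": TCP orientation; "ft_force": force on the tool from outside, world axes, zero at the start; "torque": the same for the moment, N m; "grip_width": opening from 0.0 (shut) to 1.0 (fully open); "grasp_force": force on a finger pad.
Only numpy, scipy, OpenCV 4.12 (cv2) and the standard library are available. Lean on these libraries where they do the work, as an engineer would, in place of code of your own. Each camera call takes 0.05 s, during which the arm holds its last target. There are 200 camera calls.

## Working session

There is one attempt and no reset: what is moved stays moved. The work goes in short steps, Python scripts to look and compute and a tool call to move; the robot and the scene stay as the last step left them, time stands still between calls to the robot, and variables do not carry over. Pictures are saved under pics/ and viewed, at most 10 in all, crops included, and the job is handed in when it is done.

Besides the shell and the picture viewer there is one more tool, called after ">>>" as name([rows], argument=value, ...), one row to a line, values as JSON. jog_arm: Moves the arm, as the interface text tells. Its arguments: {"type":"object","properties":{"plan":{"type":"array"},"force":{"type":"number"}},"required":["plan"]}

```bash
mkdir -p pics; python3 - <<'E'
from workcell import *
import cv2,pickle
o=get_obs();print({k:o[k] for k in('clock','position','ee_rot','grip_width','ft_force')})
for n in('top','scene'):
    c=camera(n);cv2.imwrite(f'pics/{n}0.png',c['img'][:,:,::-1]);pickle.dump(c,open(f'{n}0.pkl','wb'));print(n,c['mtx'].tolist(),c['k1'],c['extrinsics'].round(3).tolist())
E
```

```text
{'clock': 0.0, 'position': array([ 0.20048011, -0.59157297,  0.23051117]), 'ee_rot': array([ 9.86683630e-01,  1.62649588e-01, -1.48189750e-04, -7.09143202e-04]), 'grip_width': 0.9978067424687179, 'ft_force': array([-0.26066714,  0.08879087,  0.92402236])}
top [[462.89839674713477, 0.0, 328.23293467305984], [0.0, 462.89839674713477, 205.93681530788712], [0.0, 0.0, 1.0]] 0.04297342208149902 [[0.019, -0.986, 0.164, 0.367], [-1.0, -0.017, 0.013, -0.041], [-0.01, -0.165, -0.986, 1.106], [0.0, 0.0, 0.0, 1.0]]
scene [[428.9068978814198, 0.0, 324.53171734491673], [0.0, 428.9068978814198, 201.99620606233043], [0.0, 0.0, 1.0]] -0.052308120904493674 [[0.674, 0.628, -0.39, 1.049], [0.739, -0.569, 0.361, -0.493], [0.005, -0.531, -0.847, 1.151], [0.0, 0.0, 0.0, 1.0]]
```

View pics/top0.png

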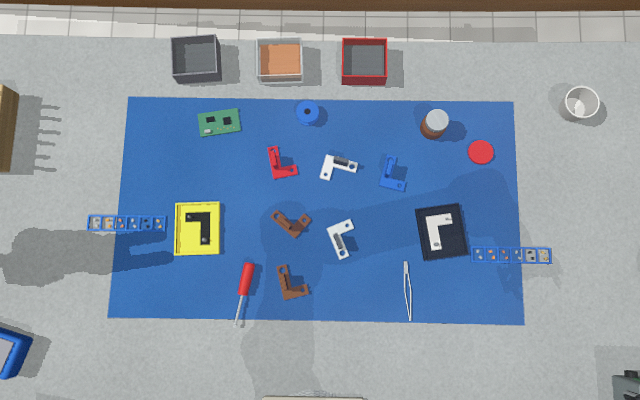

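View pics/scene0.png

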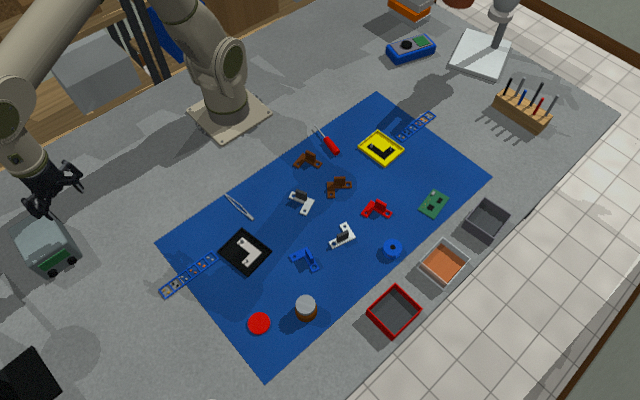

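The top view has up as +x and left as +y. The bare-metal brackets are at about (340,165) and (341,239), the yellow tray is at (198,229) and the black tray at (441,231). I'll enlarge these.

```bash
python3 - <<'E'
import cv2,numpy as np
i=cv2.imread('pics/top0.png')
f=lambda a,b,c,d:cv2.resize(i[b:d,a:c],None,fx=6,fy=6,interpolation=cv2.INTER_CUBIC)
t=np.hstack([f(310,145,370,190),f(310,213,370,263)[:270]])
u=np.hstack([f(168,198,228,258)[:330],f(412,200,472,260)[:330]])
cv2.imwrite('pics/crop.png',np.vstack([t,u]))
E
```

```text
(no output)
```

View pics/crop.png

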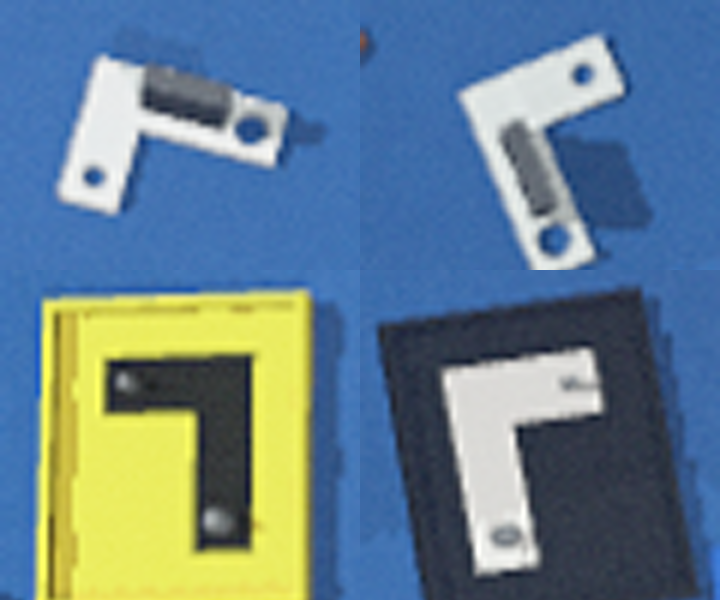

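```bash
cat > h.py <<'E'
from workcell import *
import cv2,pickle,numpy as np
from scipy.spatial.transform import Rotation as R
from scipy.optimize import least_squares
def world(c,px,z):
    K=c['mtx'];p=(np.atleast_2d(px)-K[:2,2])/[K[0,0],K[1,1]]
    d=np.array([c['k1'],0,0,0,0.]);
    p=cv2.undistortPoints(np.atleast_2d(px).astype(float)[:,None],K,d)[:,0]
    E=c['extrinsics'];r=np.c_[p,np.ones(len(p))]@E[:3,:3].T
    return (E[:3,3]+r*((np.broadcast_to(z,len(p))-E[2,3])/r[:,2])[:,None])[:,:2]
def proj(c,P):
    E=np.linalg.inv(c['extrinsics']);P=np.atleast_2d(P).astype(float)
    return cv2.projectPoints(P,cv2.Rodrigues(E[:3,:3])[0],E[:3,3],c['mtx'],np.array([c['k1'],0,0,0,0.]))[0][:,0]
def fit(loc,W):  # 2D rigid fit: returns x,y,yaw,rms (m)
    loc=np.array(loc)/1000.;W=np.array(W);a=loc-loc.mean(0);b=W-W.mean(0)
    t=np.arctan2((a[:,0]*b[:,1]-a[:,1]*b[:,0]).sum(),(a*b).sum());M=np.array([[np.cos(t),-np.sin(t)],[np.sin(t),np.cos(t)]])
    o=W.mean(0)-M@loc.mean(0);return *o,t,np.sqrt(((loc@M.T+o-W)**2).sum(1).mean())
CL=[(40,48),(40,-12),(-40,-12),(-40,12),(16,12),(16,48)]
CR=[(x,-y) for x,y in CL]
def go(x,y,z,yaw):
    """shift/turn to TCP at x,y,z pointing down, tool y along bracket y (mod pi)"""
    o=get_obs();Q=R.from_quat(o['ee_rot']);best=None
    for k in(0,1):
        T=R.from_euler('z',yaw+k*np.pi)*R.from_euler('x',np.pi);v=(Q.inv()*T).as_rotvec()
        if best is None or np.linalg.norm(v)<np.linalg.norm(best):best=v
    print('turn',best.round(4),'shift',Q.inv().apply(np.array([x,y,z])-o['position']).round(4),'clock',o['clock'],'j7',o['joint_pos'][6].round(2))
E
python3 - <<'E'
from h import *
c=pickle.load(open('top0.pkl','rb'))
f=lambda l,ox,oy:np.array(l)/6.+[ox-.42,oy-.42]
ly=f([(104,92),(254,85),(250,279),(195,279),(196,139),(105,143)],168,198)
print('ltray',fit(CL,world(c,ly,.007)))
lb=f([(442-360,370-270),(593-360,348-270),(604-360,409-270),(515-360,426-270),(540-360,567-270),(476-360,575-270)],412,200)
print('rtray',fit([(40,12),(40,-48),(16,-48),(16,-12),(-40,-12),(-40,12)],world(c,lb,.007)))
print('L',fit([(-28,0),(28,36)],world(c,f([(252,127),(93,177)],310,145),.009)))
print('R',fit([(-28,0),(28,-36)],world(c,f([(193,240),(222,74)],310,213),.009)))
w=camera('wrist');o=get_obs();T=np.eye(4);T[:3,:3]=R.from_quat(o['ee_rot']).as_matrix();T[:3,3]=o['position']
print((np.linalg.inv(T)@w['extrinsics']).round(3),w['mtx'],w['k1'])
E
```

```text
ltray (np.float64(0.49257158035458765), np.float64(0.26693215388052066), np.float64(0.05441880111124329), np.float64(0.00171274602432478))
rtray (np.float64(0.49057869636270973), np.float64(-0.27713437115052414), np.float64(0.15886202447643777), np.float64(0.0012652281350722704))
L (np.float64(0.6567245292375706), np.float64(-0.05372776170368439), np.float64(1.3277147544001444), np.float64(0.0005975280887101455))
R (np.float64(0.4646330975416078), np.float64(-0.04924435579229925), np.float64(0.41156530356390825), np.float64(0.00012442893514579418))
[[ 0.001 -0.958 -0.288  0.074]
 [ 1.     0.001  0.001 -0.   ]
 [-0.    -0.288  0.958 -0.143]
 [ 0.     0.     0.     1.   ]] [[325.23510935   0.         322.92454771]
 [  0.         325.23510935 197.59589129]
 [  0.           0.           1.        ]] -0.06864948467042152
```

```bash
python3 - <<'E'
from h import *
go(.657,-.054,.16,1.328)
E
```

```text
turn [-1.0000e-03 -5.0000e-04 -1.0012e+00] shift [ 0.6049 -0.3626  0.0711] clock 0.15 j7 -0.09
```

>>> jog_arm([
  [[0,0,-1.0],[0.605,-0.363,0.03],0.0854],
  [[0,0,-1.0],[0.605,-0.363,0.03],0.0854],
  [[0,0,-1.0],[0.605,-0.363,0.03],0.0854],
  [[0,0,-1.0],[0.605,-0.363,0.03],0.0854],
  [[0,0,-1.0],[0.605,-0.363,0.03],0.0854],
  [[0,0,-1.0],[0.605,-0.363,0.03],0.0854],
  [[0,0,-1.0],[0.605,-0.363,0.03],0.0854],
  [[0,0,-1.0],[0.605,-0.363,0.03],0.0854],
])

```text
clock: 0.82
position: [0.4169, -0.3362, 0.2171]
ee_rot: [0.786, 0.618, -0.0, 0.0]
ft_force: [0.6, -0.5, -0.9]
grip_width: 1.002
grasp_force: 0.0
```

```bash
python3 - <<'E'
from h import *
go(.657,-.054,.16,1.328)
E
```

```text
turn [0.0001 0.0003 0.0048] shift [0.3309 0.1668 0.057 ] clock 0.8167 j7 0.3
```

>>> jog_arm([
  [[0,0,0],[0.331,0.167,0.05],0.0854],
  [[0,0,0],[0.331,0.167,0.05],0.0854],
  [[0,0,0],[0.331,0.167,0.05],0.0854],
  [[0,0,0],[0.331,0.167,0.05],0.0854],
  [[0,0,0],[0.331,0.167,0.057],0.0854],
  [[0,0,0],[0.331,0.167,0.057],0.0854],
  [[0,0,0],[0.331,0.167,0.057],0.0854],
  [[0,0,0],[0.331,0.167,0.057],0.0854],
])

```text
clock: 1.48
position: [0.6321, -0.0869, 0.1665]
ee_rot: [0.788, 0.616, -0.0, -0.0]
ft_force: [0.2, -1.2, -0.1]
grip_width: 1.0
grasp_force: 0.0
```

>>> jog_arm([
  [[0,0,0],[0.0,0.0,0],0.0854],
  [[0,0,0],[0,0,0],0.0854],
  [[0,0,0],[0,0,0],0.0854],
])

```text
clock: 1.73
position: [0.631, -0.0886, 0.1666]
ee_rot: [0.788, 0.616, -0.0, -0.0]
ft_force: [0.5, -1.1, 0.2]
grip_width: 0.995
grasp_force: 0.0
```

```bash
python3 - <<'E'
from h import *
go(.657,-.054,.16,1.328)
w=camera('wrist');pickle.dump(w,open('w1.pkl','wb'));cv2.imwrite('pics/w1.png',w['img'][:,:,::-1])
E
```

```text
turn [-0.0009  0.0005 -0.001 ] shift [0.0399 0.0169 0.0066] clock 1.7333 j7 -0.34
```

View pics/w1.png

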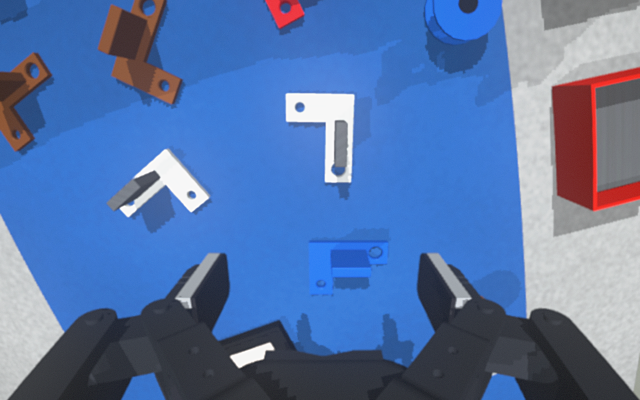

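```bash
cat >> h.py <<'E'
from scipy.optimize import minimize
S=3
def render(c,pose,C,h,web,T):
    """silhouette mask; pose (x,y,yaw) in frame T (4x4 to world), underside at z=0 of T; h list of (z) layers"""
    m=np.zeros((400*S,640*S),np.uint8);x,y,t=pose
    M=np.array([[np.cos(t),-np.sin(t)],[np.sin(t),np.cos(t)]])
    def px(poly,z):
        P=np.c_[np.array(poly)/1000.@M.T+[x,y],np.full(len(poly),z),np.ones(len(poly))]@T.T
        return (proj(c,P[:,:3])+.5)*S-.5
    def prism(poly,z0,z1):
        a,b=px(poly,z0),px(poly,z1);k=16.
        for q in [a,b]+[np.array([a[i],a[i-1],b[i-1],b[i]]) for i in range(len(a))]:
            cv2.fillPoly(m,[np.round(q*k).astype(np.int32)],255,cv2.LINE_AA,4)
    prism(C,0,h)
    if web: prism([(-18,-5),(18,-5),(18,5),(-18,5)],.006,.045)
    return cv2.resize(m,(640,400),interpolation=cv2.INTER_AREA)/255.
def align(c,mask,p0,C,h,web,T,roi=None):
    tgt=cv2.GaussianBlur(mask.astype(float),(0,0),1.2)
    w=np.ones_like(tgt) if roi is None else roi
    f=lambda p:(w*(cv2.GaussianBlur(render(c,p,C,h,web,T),(0,0),1.2)-tgt)**2).sum()
    p0=np.array(p0,float)
    for s in(.008,.002):
        r=minimize(f,p0,method='Nelder-Mead',options=dict(initial_simplex=np.vstack([p0]+[p0+d for d in np.diag([s,s,s*8])]),xatol=2e-5,fatol=1e-3,maxiter=150));p0=r.x
    return r.x,r.fun,f(np.array(r.x)+[.002,0,0])
def near(mask,px,rad=None):
    """filled connected component at the largest blob near px"""
    n,l,s,_=cv2.connectedComponentsWithStats(mask.astype(np.uint8))
    i=l[int(px[1]),int(px[0])];cs,_=cv2.findContours((l==i).astype(np.uint8),cv2.RETR_EXTERNAL,cv2.CHAIN_APPROX_NONE)
    return cv2.drawContours(np.zeros(mask.shape,np.uint8),cs,-1,1,-1)
def tz(z):
    T=np.eye(4);T[2,3]=z;return T
def lowsat(c): 
    h=cv2.cvtColor(c['img'],cv2.COLOR_RGB2HSV);return (h[...,1]<70)&(h[...,2]>50)
E
python3 - <<'E'
from h import *
c=pickle.load(open('w1.pkl','rb'))
m=near(lowsat(c),(345,105));print(m.sum(),cv2.boundingRect(m))
r=align(c,m,(.657,-.054,1.328),CL,.006,True,tz(.003));print(r)
v=c['img'][:,:,::-1].copy();rm=render(c,r[0],CL,.006,True,tz(.003))>.5
for q,col in((m,(0,0,255)),(rm.astype(np.uint8),(0,255,0))):cv2.drawContours(v,cv2.findContours(q,0,1)[0],-1,col,1)
cv2.imwrite('pics/v1.png',cv2.resize(v[80:200,270:370],None,fx=5,fy=5))
go(r[0][0],r[0][1],.019,r[0][2])
E
```

```text
3595 (286, 93, 69, 90)
(array([ 0.65484117, -0.05412747,  1.31301672]), np.float64(11.748425650981098), np.float64(183.563739677979))
turn [-0.0003  0.0009  0.0125] shift [0.0404 0.0147 0.1479] clock 1.7833 j7 -0.34
```

View pics/v1.png

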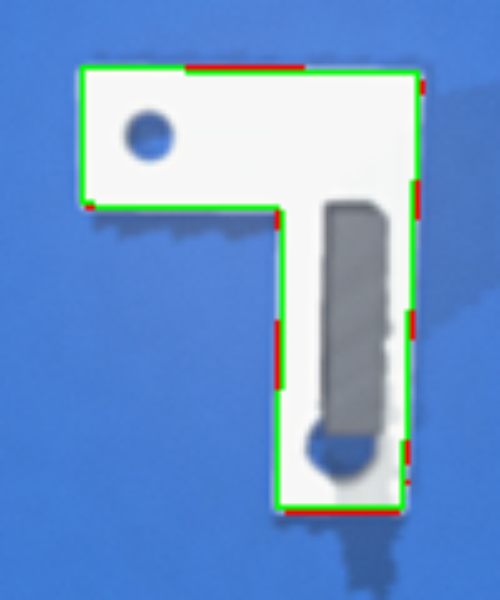

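The fitted outline (green) matches the bracket contour, with the web in the centre of the leg. Next I descend and grip.

>>> jog_arm([
  [[0,0,0.0125],[0.0404,0.0147,0.03],0.0854],
  [[0,0,0.0125],[0.0404,0.0147,0.06],0.0854],
  [[0,0,0.0125],[0.0404,0.0147,0.09],0.0854],
  [[0,0,0.0125],[0.0404,0.0147,0.12],0.0854],
  [[0,0,0.0125],[0.0404,0.0147,0.138],0.0854],
  [[0,0,0.0125],[0.0404,0.0147,0.147],0.0854],
  [[0,0,0.0125],[0.0404,0.0147,0.147],0.0854],
  [[0,0,0.0125],[0.0404,0.0147,0.147],0.04],
], force=50)

```text
clock: 2.45
position: [0.6556, -0.0538, 0.0212]
ee_rot: [0.792, 0.61, 0.0, 0.0]
ft_force: [1.2, 0.1, 1.3]
grip_width: 0.885
grasp_force: 0.0
```

>>> jog_arm([
  [[0,0,0],[0,0,0],0.0],
  [[0,0,0],[0,0,0],0.0],
  [[0,0,0],[0,0,0],0.0],
  [[0,0,0],[0,0,0],0.0],
  [[0,0,0],[0,0,0],0.0],
  [[0,0,0],[0,0,0],0.0],
  [[0,0,0],[0,0,0],0.0],
  [[0,0,0],[0,0,0],0.0],
])

```text
clock: 3.12
position: [0.6555, -0.0527, 0.0206]
ee_rot: [0.792, 0.611, 0.0, 0.0]
ft_force: [-1.7, -0.0, 5.5]
grip_width: 0.106
grasp_force: 49.3
```

>>> jog_arm([
  [[0,0,0],[0,0,-0.03],0.0],
  [[0,0,0],[0,0,-0.07],0.0],
  [[0,0,0],[0,0,-0.11],0.0],
  [[0,0,0],[0,0,-0.13],0.0],
  [[0,0,0],[0,0,-0.13],0.0],
  [[0,0,0],[0,0,-0.13],0.0],
])

```text
clock: 3.62
position: [0.6557, -0.0527, 0.151]
ee_rot: [0.792, 0.611, 0.001, 0.001]
ft_force: [-0.3, 0.2, -1.5]
grip_width: 0.109
grasp_force: 48.9
```

```bash
python3 - <<'E'
from h import *
print(get_obs()['grip_width'],get_obs()['grasp_force'],get_obs()['position'])
# hover ~40mm behind the seat along the tray's -x so that camera sees the outline
t=.054;go(.4926-.05*np.cos(t),.267-.05*np.sin(t),.15,t)
w=camera('wrist');pickle.dump(w,open('w2.pkl','wb'));cv2.imwrite('pics/w2.png',w['img'][:,:,::-1])
E
```

```text
0.10902479128132042 48.86815845966339 [ 0.65571498 -0.05270677  0.15102669]
turn [ 0.0016 -0.0013  1.2603] shift [ 0.2526 -0.2865  0.0005] clock 3.6167 j7 -0.42
```

View pics/w2.png

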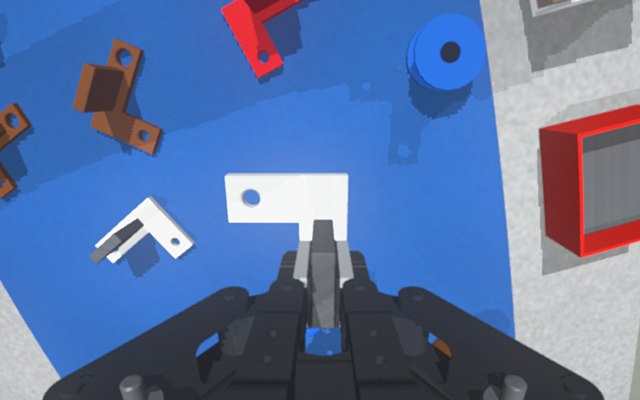

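The bracket is held, with its foot at (225–348, 174–240) in clear view. I'll carry it to the yellow tray, then measure both.

>>> jog_arm([
  [[0,0,0.15],[0.03,-0.035,0],0.0],
  [[0,0,0.3],[0.06,-0.07,0],0.0],
  [[0,0,0.4],[0.08,-0.09,0],0.0],
  [[0,0,0.5],[0.1,-0.115,0],0.0],
  [[0,0,0.6],[0.12,-0.14,0],0.0],
  [[0,0,0.7],[0.14,-0.16,0],0.0],
  [[0,0,0.8],[0.16,-0.185,0],0.0],
  [[0,0,0.85],[0.18,-0.205,0],0.0],
])

```text
clock: 4.33
position: [0.5001, 0.1742, 0.1482]
ee_rot: [0.974, 0.227, -0.002, 0.0]
ft_force: [0.3, 0.9, -1.0]
grip_width: 0.109
grasp_force: 49.0
```

```bash
python3 - <<'E'
from h import *
t=.054;go(.4926-.05*np.cos(t),.267-.05*np.sin(t),.15,t)
E
```

```text
turn [2.000e-04 3.300e-03 4.049e-01] shift [-0.0116 -0.1063 -0.0017] clock 4.3333 j7 -1.64
```

>>> jog_arm([
  [[0,0,0.1],[-0.003,-0.03,0],0.0],
  [[0,0,0.2],[-0.006,-0.06,0],0.0],
  [[0,0,0.3],[-0.009,-0.09,0],0.0],
  [[0,0,0.405],[-0.012,-0.106,0],0.0],
  [[0,0,0.405],[-0.012,-0.106,0],0.0],
  [[0,0,0.405],[-0.012,-0.106,0],0.0],
  [[0,0,0.405],[-0.012,-0.106,0],0.0],
  [[0,0,0.405],[-0.012,-0.106,0],0.0],
])

```text
clock: 5.0
position: [0.4449, 0.2614, 0.1493]
ee_rot: [1.0, 0.029, -0.001, 0.0]
ft_force: [-0.4, 0.3, -0.7]
grip_width: 0.11
grasp_force: 49.0
```

```bash
python3 - <<'E'
from h import *
t=.054;go(.4926-.05*np.cos(t),.267-.05*np.sin(t),.15,t)
w=camera('wrist');pickle.dump(w,open('w3.pkl','wb'));cv2.imwrite('pics/w3.png',w['img'][:,:,::-1])
E
```

```text
turn [0.0009 0.0011 0.0048] shift [-0.002  -0.003  -0.0007] clock 5.0 j7 -2.23
```

View pics/w3.png

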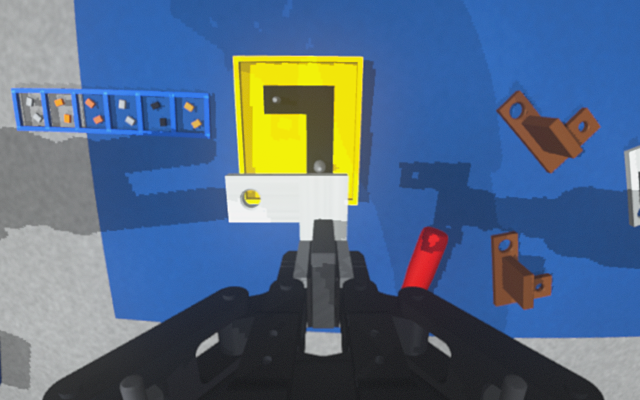

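```bash
cat >> h.py <<'E'
def toolT(off,pose=None):
    o=get_obs() if pose is None else pose;Q=R.from_quat(o['ee_rot'])
    T=np.eye(4);T[:3,:3]=(Q*R.from_euler('x',np.pi)).as_matrix();T[:3,3]=o['position']+Q.apply([0,0,off]);return T
WT=np.array([[.001,-.958,-.288,.074],[1,.001,.001,0],[0,-.288,.958,-.143],[0,0,0,1]])
def camtool(c,o=None):
    """tool pose implied by the camera is unneeded when the arm is at rest; kept exact by saved obs"""
def held(c,T,C,roi,off=.0176):
    r=np.zeros((400,640));a,b,x,y=roi;r[b:y,a:x]=1
    return align(c,lowsat(c)*r,(0,0,0),C,.006,False,T,r)
E
python3 - <<'E'
from h import *
o=get_obs();c3=pickle.load(open('w3.pkl','rb'));c2=pickle.load(open('w2.pkl','rb'))
T3=toolT(.0176)
# same camera-tool transform in w2: move w2's camera into the w3 tool setting
q2=dict(c2);q2['extrinsics']=c3['extrinsics']
H=held(q2,T3,CL,(200,160,370,225));print('held',H)
print('held w3',held(c3,T3,CL,(200,160,235,228))[0])
# tray outline
m=(c3['img'].max(2)<75);r=np.zeros((400,640));r[75:160,250:345]=1
cv2.circle(r,(276,100),9,0,-1);cv2.circle(r,(319,165),11,0,-1)
A=align(c3,m*r,(.4926,.267,.054),CL,1e-5,False,tz(.007),r);print('tray',A)
x,y,t=A[0]
hx,hy,ht=H[0];yaw=t-ht
px=x-(hx*np.cos(yaw)-hy*np.sin(yaw));py=y-(hx*np.sin(yaw)+hy*np.cos(yaw))
print(px,py,yaw);go(px,py,.0246,yaw)
v=c3['img'][:,:,::-1].copy()
cv2.drawContours(v,cv2.findContours((render(c3,A[0],CL,1e-5,False,tz(.007))>.5).astype(np.uint8),0,1)[0],-1,(0,0,255),1)
cv2.drawContours(v,cv2.findContours((render(c3,H[0],CL,.006,False,T3)>.5).astype(np.uint8),0,1)[0],-1,(0,255,0),1)
cv2.imwrite('pics/v3.png',cv2.resize(v[50:250,210:380],None,fx=3,fy=3))
E
```

```text
held (array([-0.00162176,  0.00018536,  0.00480187]), np.float64(176.09108565096685), np.float64(622.8826671065223))
held w3 [-0.00221357  0.00058134 -0.00548256]
tray (array([0.41793333, 0.29633333, 0.39533333]), np.float64(34.73447293718304), np.float64(34.73447293838629))
0.41950355181760834 0.29677929999107616 0.390531463151375
turn [ 0.0005  0.001  -0.3321] shift [-0.0232 -0.0368  0.1249] clock 5.05 j7 -2.23
```

View pics/v3.png

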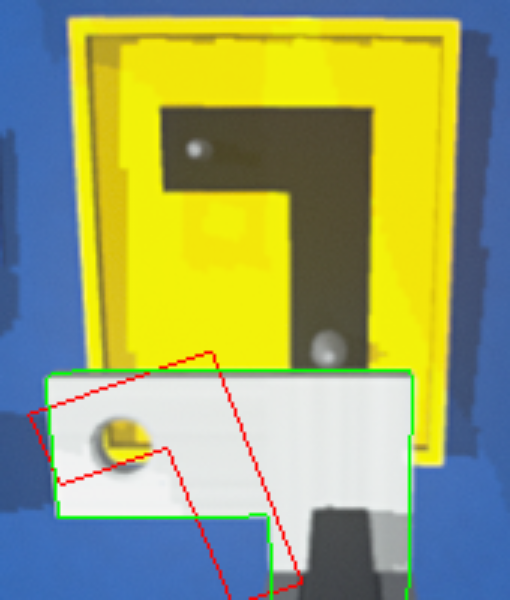

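The held-bracket fit (green) is good. The tray fit (red) failed because of the darkness threshold, so I'll redo it.

```bash
cat >> h.py <<'E'
def target(A,H,z):
    x,y,t=A;hx,hy,ht=H;yaw=t-ht
    px=x-(hx*np.cos(yaw)-hy*np.sin(yaw));py=y-(hx*np.sin(yaw)+hy*np.cos(yaw))
    print('goal',round(px,4),round(py,4),round(yaw,4));go(px,py,z,yaw)
E
python3 - <<'E'
from h import *
c3=pickle.load(open('w3.pkl','rb'));I=c3['img']
print(I[110,300],I[140,280],I[90,310],I[150,320])
m=(I[...,0]<150);r=np.zeros((400,640));r[75:160,250:345]=1
cv2.circle(r,(276,100),9,0,-1);cv2.circle(r,(319,165),11,0,-1)
print((m*r).sum())
for p0 in((.4926,.267,.054),(.4976,.269,.054)):
    A=align(c3,m*r,p0,CL,1e-5,False,tz(.007),r);print('tray',A)
print(proj(c3,[[*(A[0][:2]+R.from_euler('z',A[0][2]).apply([.028,.036,0])[:2]),.023]]))
target(A[0],(-.0016,.0002,.0048),.0246)
E
```

```text
[82 76 49] [243 241  10] [80 73 51] [82 78 56]
2846.0
tray (array([0.49053912, 0.26702902, 0.0436497 ]), np.float64(58.1079191700515), np.float64(206.47799959338516))
tray (array([0.49049218, 0.26704228, 0.04757742]), np.float64(56.02917925987631), np.float64(190.1817524833819))
[[274.68450027  99.69665173]]
goal 0.4921 0.2669 0.0428
turn [0.0007 0.0009 0.0156] shift [ 0.0475 -0.0027  0.1248] clock 5.05 j7 -2.23
```

>>> jog_arm([
  [[0,0,0.0156],[0.02,-0.0027,0.01],0.0],
  [[0,0,0.0156],[0.0475,-0.0027,0.03],0.0],
  [[0,0,0.0156],[0.0475,-0.0027,0.06],0.0],
  [[0,0,0.0156],[0.0475,-0.0027,0.085],0.0],
  [[0,0,0.0156],[0.0475,-0.0027,0.0995],0.0],
  [[0,0,0.0156],[0.0475,-0.0027,0.0995],0.0],
  [[0,0,0.0156],[0.0475,-0.0027,0.0995],0.0],
  [[0,0,0.0156],[0.0475,-0.0027,0.0995],0.0],
])

```text
clock: 5.72
position: [0.4925, 0.2684, 0.0518]
ee_rot: [1.0, 0.022, 0.001, -0.0]
ft_force: [0.2, -0.6, 0.0]
grip_width: 0.111
grasp_force: 49.0
```

```bash
python3 - <<'E'
from h import *
target((.4905,.267,.046),(-.0016,.0002,.0048),.0246)
w=camera('wrist');pickle.dump(w,open('w4.pkl','wb'))
cv2.imwrite('pics/w4.png',cv2.resize(w['img'][100:300,200:400,::-1],None,fx=3,fy=3,interpolation=cv2.INTER_CUBIC))
g=R.from_euler('z',.046);s=np.r_[.4905,.267,0]
print('tip px',proj(w,[s+g.apply([.028,.036,.023]),s+g.apply([-.028,0,.023])]))
T=toolT(.0176)
hh=lambda z:(np.r_[-.0016,.0002,z]+R.from_euler('z',.0048).apply([.028,.036,0]))@T[:3,:3].T+T[:3,3]
print('hole px top/bottom',proj(w,[hh(.006),hh(0)]))
E
```

```text
goal 0.4921 0.2669 0.0412
turn [-0.0006 -0.0014  0.0021] shift [-0.0005  0.0015  0.0272] clock 5.7167 j7 -2.3
tip px [[260.13285096 190.97515494]
 [325.44573936 280.64497214]]
hole px top/bottom [[250.23516426 199.23653789]
 [252.70428236 195.82996186]]
```

View pics/w4.png

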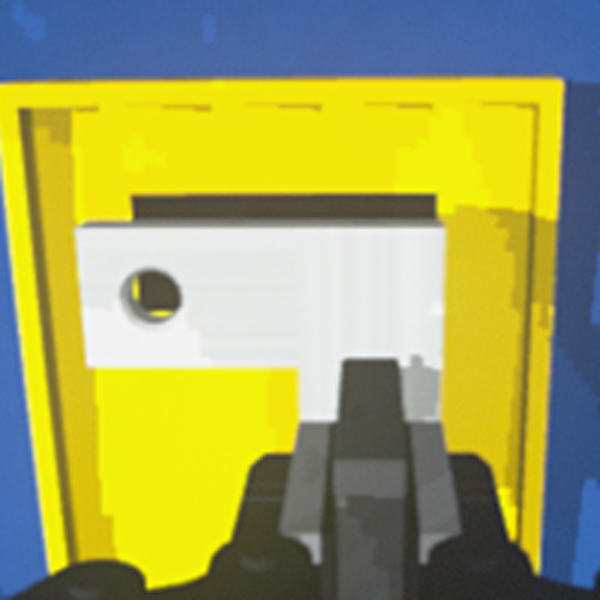

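The small hole sits at full-image (250,198), within a pixel of prediction, with the outline just ahead and the pin tip still hidden. I correct by 1.5 mm and lower.

>>> jog_arm([
  [[0,0.0,0.002],[-0.0005,0.0015,0.0],0.0],
  [[0,0,0.002],[-0.0005,0.0015,0.004],0.0],
  [[0,0,0.002],[-0.0005,0.0015,0.008],0.0],
  [[0,0,0.002],[-0.0005,0.0015,0.012],0.0],
  [[0,0,0.002],[-0.0005,0.0015,0.014],0.0],
  [[0,0,0.002],[-0.0005,0.0015,0.016],0.0],
  [[0,0,0.002],[-0.0005,0.0015,0.017],0.0],
  [[0,0,0.002],[-0.0005,0.0015,0.017],0.0],
])

```text
clock: 6.43
position: [0.4911, 0.2668, 0.0333]
ee_rot: [1.0, 0.021, -0.0, 0.0]
ft_force: [-0.7, 0.3, -0.0]
grip_width: 0.11
grasp_force: 49.0
```

```bash
python3 - <<'E'
from h import *
target((.4905,.267,.046),(-.0016,.0002,.0048),.0246)
print(get_obs()['ft_force'])
E
```

```text
goal 0.4921 0.2669 0.0412
turn [0.0002 0.0004 0.0006] shift [ 0.001  -0.0001  0.0087] clock 6.4333 j7 -2.31
[-0.71076448  0.25305855 -0.01095118]
```

>>> jog_arm([
  [[0,0,0],[0.001,0,0.002],0.0],
  [[0,0,0],[0.001,0,0.004],0.0],
  [[0,0,0],[0.001,0,0.006],0.0],
  [[0,0,0],[0.001,0,0.007],0.0],
  [[0,0,0],[0.001,0,0.008],0.0],
  [[0,0,0],[0.001,0,0.0085],0.0],
  [[0,0,0],[0.001,0,0.0085],0.0],
])

```text
clock: 7.02
position: [0.4922, 0.2668, 0.025]
ee_rot: [1.0, 0.021, -0.0, 0.0]
ft_force: [-0.0, 0.4, -0.7]
grip_width: 0.108
grasp_force: 49.0
```

>>> jog_arm([
  [[0,0,0],[0,0,0.0007],0.0],
  [[0,0,0],[0,0,0.0014],0.0],
  [[0,0,0],[0,0,0.0014],0.0],
  [[0,0,0],[0,0,0.0014],0.0],
])

```text
clock: 7.35
position: [0.4924, 0.2669, 0.0245]
ee_rot: [1.0, 0.021, 0.0, 0.0]
ft_force: [-3.3, -2.0, 9.4]
grip_width: 0.108
grasp_force: 50.5
```

Contact is 9 N at the expected floor height, so it is seated. I release to a moderate opening and rise.

>>> jog_arm([
  [[0,0,0],[0,0,0],0.03],
  [[0,0,0],[0,0,0],0.05],
  [[0,0,0],[0,0,0],0.05],
  [[0,0,0],[0,0,0],0.05],
  [[0,0,0],[0,0,-0.03],0.05],
  [[0,0,0],[0,0,-0.07],0.05],
  [[0,0,0],[0,0,-0.11],0.0854],
  [[0,0,0],[-0.03,0,-0.13],0.0854],
])

```text
clock: 8.02
position: [0.4669, 0.2659, 0.1583]
ee_rot: [1.0, 0.019, 0.003, -0.002]
ft_force: [0.5, 0.2, 1.3]
grip_width: 0.85
grasp_force: 0.0
```

```bash
python3 - <<'E'
from h import *
t=.41;go(.4646-.04*np.cos(t),-.0492-.04*np.sin(t),.16,t)
w=camera('wrist');pickle.dump(w,open('w5.pkl','wb'))
m=near(lowsat(w)*1*np.pad(np.ones((200,240)),((20,180),(200,200))).astype(np.uint8),proj(w,[[.4905+.030,.267,.013]])[0])
print(cv2.boundingRect(m),align(w,m,(.4905,.267,.046),CL,.006,True,tz(.007)))
E
```

```text
turn [-0.0021 -0.0066 -0.3719] shift [-0.0516  0.3293 -0.0031] clock 8.0167 j7 -2.25
(268, 113, 70, 90) (array([0.49109534, 0.26712151, 0.04328201]), np.float64(4.613769953297088), np.float64(143.13184202502384))
```

The left bracket fits the seated pose to within 0.6 mm. Now the right one.

>>> jog_arm([
  [[0,0,-0.05],[-0.006,0.04,0],0.0854],
  [[0,0,-0.1],[-0.012,0.08,0],0.0854],
  [[0,0,-0.15],[-0.018,0.12,0],0.0854],
  [[0,0,-0.2],[-0.025,0.16,0],0.0854],
  [[0,0,-0.25],[-0.031,0.2,0],0.0854],
  [[0,0,-0.3],[-0.037,0.24,0],0.0854],
  [[0,0,-0.35],[-0.043,0.28,0],0.0854],
  [[0,0,-0.372],[-0.05,0.315,0],0.0854],
])

```text
clock: 8.73
position: [0.4247, -0.0537, 0.1538]
ee_rot: [0.978, 0.206, 0.0, 0.0]
ft_force: [0.5, -0.8, 0.1]
grip_width: 0.998
grasp_force: 0.0
```

>>> jog_arm([
  [[0,0,0],[0,0.014,0],0.0854],
  [[0,0,0],[0,0.014,0],0.0854],
  [[0,0,0],[0,0.014,0],0.0854],
  [[0,0,0],[0,0.014,0],0.0854],
  [[0,0,0],[0,0.014,0],0.0854],
])

```text
clock: 9.15
position: [0.4311, -0.0626, 0.1536]
ee_rot: [0.978, 0.206, -0.0, -0.0]
ft_force: [0.1, 0.4, 0.7]
grip_width: 0.998
grasp_force: 0.0
```

```bash
python3 - <<'E'
from h import *
w=camera('wrist');pickle.dump(w,open('w6.pkl','wb'))
q=proj(w,[[.4646+.02*np.cos(.41)+.004,-.0492+.028*np.sin(.41)-.01,.009]])[0];print(q)
m=near(lowsat(w),q)
print(cv2.boundingRect(m))
r=align(w,m,(.4646,-.0492,.41),CR,.006,True,tz(.003));print(r)
go(r[0][0]-.0016*np.cos(r[0][2]),r[0][1]-.0016*np.sin(r[0][2]),.0206,r[0][2])
E
```

```text
[333.59843905 120.54953566]
(310, 100, 72, 92)
(array([ 0.46277096, -0.04964565,  0.41193454]), np.float64(14.572584417555534), np.float64(173.53216186062795))
turn [-0.0001  0.0001  0.0039] shift [0.0326 0.0008 0.133 ] clock 9.2 j7 -1.11
```

>>> jog_arm([
  [[0,0,0.004],[0.034,0.0008,0.02],0.0854],
  [[0,0,0.004],[0.034,0.0008,0.05],0.0854],
  [[0,0,0.004],[0.034,0.0008,0.08],0.0854],
  [[0,0,0.004],[0.034,0.0008,0.11],0.0854],
  [[0,0,0.004],[0.034,0.0008,0.125],0.0854],
  [[0,0,0.004],[0.034,0.0008,0.133],0.0854],
  [[0,0,0.004],[0.034,0.0008,0.133],0.0854],
  [[0,0,0.004],[0.034,0.0008,0.133],0.04],
], force=50)

```text
clock: 9.87
position: [0.4629, -0.0506, 0.0213]
ee_rot: [0.979, 0.204, 0.0, -0.0]
ft_force: [-0.1, -0.8, -0.0]
grip_width: 0.885
grasp_force: 0.0
```

>>> jog_arm([
  [[0,0,0],[0,0,0],0.0],
  [[0,0,0],[0,0,0],0.0],
  [[0,0,0],[0,0,0],0.0],
  [[0,0,0],[0,0,0],0.0],
  [[0,0,0],[0,0,0],0.0],
  [[0,0,0],[0,0,0],0.0],
  [[0,0,0],[0,0,0],0.0],
  [[0,0,0],[0,0,0],0.0],
])

```text
clock: 10.53
position: [0.4629, -0.0512, 0.0212]
ee_rot: [0.979, 0.203, 0.0, 0.0]
ft_force: [-2.1, -0.5, 5.9]
grip_width: 0.107
grasp_force: 50.0
```

>>> jog_arm([
  [[0,0,0],[0,0,-0.03],0.0],
  [[0,0,0],[0,0,-0.07],0.0],
  [[0,0,0],[0,0,-0.11],0.0],
  [[0,0,0],[0,0,-0.13],0.0],
  [[0,0,0],[0,0,-0.13],0.0],
  [[0,0,0],[0,0,-0.13],0.0],
  [[0,0,0],[0,0,-0.13],0.0],
])

```text
clock: 11.12
position: [0.4618, -0.0512, 0.1496]
ee_rot: [0.979, 0.203, -0.001, -0.0]
ft_force: [-0.2, -0.4, -0.8]
grip_width: 0.105
grasp_force: 49.0
```

```bash
python3 - <<'E'
from h import *
o=get_obs();w=camera('wrist');pickle.dump(w,open('w7.pkl','wb'))
# mask sanity: white area bounding box in foot region
m=lowsat(w)
for off in (.0176,):
    H=held(w,toolT(off,o),CR,(275,160,450,225));print('held',H)
t=.159;go(.4906-.055*np.cos(t),-.2771-.055*np.sin(t),.15,t)
E
```

```text
held (array([7.32745702e-04, 9.18708493e-05, 9.31386956e-04]), np.float64(175.2279506947384), np.float64(674.3767119554261))
turn [-0.0009  0.0023  0.2507] shift [-0.1166  0.2052 -0.0008] clock 11.1667 j7 -1.17
```

>>> jog_arm([
  [[0,0,0.04],[-0.018,0.033,0],0.0],
  [[0,0,0.08],[-0.036,0.066,0],0.0],
  [[0,0,0.12],[-0.054,0.1,0],0.0],
  [[0,0,0.16],[-0.072,0.133,0],0.0],
  [[0,0,0.2],[-0.09,0.166,0],0.0],
  [[0,0,0.25],[-0.108,0.19,0],0.0],
  [[0,0,0.25],[-0.1166,0.205,0],0.0],
  [[0,0,0.25],[-0.1166,0.205,0],0.0],
])

```text
clock: 11.83
position: [0.4348, -0.2896, 0.1488]
ee_rot: [0.997, 0.077, -0.002, -0.0]
ft_force: [-0.5, -0.2, -0.7]
grip_width: 0.107
grasp_force: 49.1
```

>>> jog_arm([
  [[0,0,0],[0,0,0],0.0],
  [[0,0,0],[0,0,0],0.0],
  [[0,0,0],[0,0,0],0.0],
  [[0,0,0],[0,0,0],0.0],
])

```text
clock: 12.17
position: [0.4375, -0.2844, 0.1505]
ee_rot: [0.997, 0.081, -0.0, -0.0]
ft_force: [0.7, 0.3, -0.0]
grip_width: 0.106
grasp_force: 49.1
```

```bash
python3 - <<'E'
from h import *
o=get_obs();w=camera('wrist');pickle.dump(w,open('w8.pkl','wb'));I=w['img']
p0=(.4906,-.2771,.159);g=R.from_euler('z',p0[2]);s=np.r_[p0[:2],0]
tip=proj(w,[s+g.apply([.028,-.036,.015]),s+g.apply([-.028,0,.015])]);c=proj(w,[s+g.apply([x/1000,y/1000,.007]) for x,y in CR]);print(tip.round(),c.round())
row=int(min(168,165));r=np.zeros((400,640));r[int(c[:,1].min()-15):row,int(c[:,0].min()-12):int(c[:,0].max()+12)]=1
for t in tip:cv2.circle(r,tuple(int(v) for v in t),10,0,-1)
m=I.min(2)>110
A=align(w,m*r,p0,CR,1e-5,False,tz(.007),r);print('tray',A,(m*r).sum())
H=held(w,toolT(.018,o),CR,(275,172,450,225));print('held here',H[0])
c7=dict(pickle.load(open('w7.pkl','rb')));c7['extrinsics']=w['extrinsics'];H=held(c7,toolT(.018,o),CR,(275,160,450,225));print('held',H[0])
target(A[0],H[0],.05)
v=I[:,:,::-1].copy()
for M,col in((render(w,A[0],CR,1e-5,False,tz(.007)),(0,0,255)),(render(w,H[0],CR,.006,False,toolT(.018,o)),(0,255,0))):cv2.drawContours(v,cv2.findContours((M>.5).astype(np.uint8),0,1)[0],-1,col,1)
cv2.imwrite('pics/v8.png',cv2.resize(v[50:250,230:460],None,fx=3,fy=3))
E
```

```text
[[369.  91.]
 [325. 158.]] [[382.  77.]
 [311.  76.]
 [311. 170.]
 [338. 170.]
 [339. 106.]
 [381. 106.]]
tray (array([ 0.48940635, -0.27631138,  0.15940848]), np.float64(78.09668327101782), np.float64(206.50886411076846)) 3459.0
held here [-0.00040179 -0.00028411  0.03330994]
held [ 0.00059246  0.00022473 -0.00094431]
goal 0.4889 -0.2766 0.1604
turn [-0.0002  0.      0.0011] shift [0.0519 0.0004 0.1006] clock 12.2167 j7 -0.94
```

View pics/v8.png

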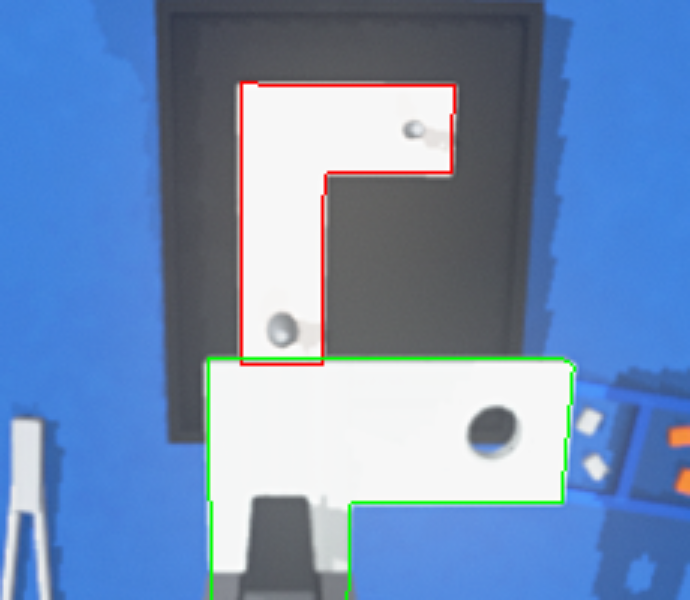

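Both fits match: the outline with pins at (368,93) and (324,160), and the held bracket. I'll move over the pins.

>>> jog_arm([
  [[0,0,0.001],[0.02,0.0004,0.01],0.0],
  [[0,0,0.001],[0.052,0.0004,0.03],0.0],
  [[0,0,0.001],[0.052,0.0004,0.06],0.0],
  [[0,0,0.001],[0.052,0.0004,0.085],0.0],
  [[0,0,0.001],[0.052,0.0004,0.1],0.0],
  [[0,0,0.001],[0.052,0.0004,0.1],0.0],
  [[0,0,0.001],[0.052,0.0004,0.1],0.0],
  [[0,0,0.001],[0.052,0.0004,0.1],0.0],
])

```text
clock: 12.88
position: [0.4894, -0.2779, 0.0521]
ee_rot: [0.997, 0.079, 0.001, 0.0]
ft_force: [0.2, -0.1, -0.9]
grip_width: 0.106
grasp_force: 49.1
```

```bash
python3 - <<'E'
from h import *
target((.4894,-.2763,.1594),(.0006,.0002,-.001),.025)
E
```

```text
goal 0.4888 -0.2766 0.1604
turn [ 0.0011 -0.0015 -0.0015] shift [-0.0004 -0.0014  0.0271] clock 12.8833 j7 -1.02
```

>>> jog_arm([
  [[0,0,-0.0015],[-0.0004,-0.0014,0],0.0],
  [[0,0,-0.0015],[-0.0004,-0.0014,0.004],0.0],
  [[0,0,-0.0015],[-0.0004,-0.0014,0.008],0.0],
  [[0,0,-0.0015],[-0.0004,-0.0014,0.012],0.0],
  [[0,0,-0.0015],[-0.0004,-0.0014,0.014],0.0],
  [[0,0,-0.0015],[-0.0004,-0.0014,0.016],0.0],
  [[0,0,-0.0015],[-0.0004,-0.0014,0.017],0.0],
  [[0,0,-0.0015],[-0.0004,-0.0014,0.017],0.0],
])

```text
clock: 13.55
position: [0.4879, -0.2764, 0.0334]
ee_rot: [0.997, 0.08, -0.0, -0.0]
ft_force: [-0.1, -0.2, -1.6]
grip_width: 0.106
grasp_force: 49.1
```

```bash
python3 - <<'E'
from h import *
target((.4894,-.2763,.1594),(.0006,.0002,-.001),.025)
E
```

```text
goal 0.4888 -0.2766 0.1604
turn [-0.0002  0.0004 -0.0003] shift [0.0009 0.0004 0.0084] clock 13.55 j7 -1.02
```

>>> jog_arm([
  [[0,0,0],[0.001,0.0004,0.002],0.0],
  [[0,0,0],[0.001,0.0004,0.004],0.0],
  [[0,0,0],[0.001,0.0004,0.006],0.0],
  [[0,0,0],[0.001,0.0004,0.0075],0.0],
  [[0,0,0],[0.001,0.0004,0.0085],0.0],
  [[0,0,0],[0.001,0.0004,0.009],0.0],
  [[0,0,0],[0.001,0.0004,0.0095],0.0],
  [[0,0,0],[0.001,0.0004,0.0095],0.0],
])

```text
clock: 14.22
position: [0.489, -0.2766, 0.0253]
ee_rot: [0.997, 0.08, -0.0, 0.0]
ft_force: [-5.3, 2.8, 12.7]
grip_width: 0.109
grasp_force: 51.1
```

Contact is at floor height, so I release and rise.

>>> jog_arm([
  [[0,0,0],[0,0,0],0.03],
  [[0,0,0],[0,0,0],0.05],
  [[0,0,0],[0,0,0],0.05],
  [[0,0,0],[0,0,0],0.05],
  [[0,0,0],[0,0,-0.03],0.05],
  [[0,0,0],[0,0,-0.07],0.05],
  [[0,0,0],[0,0,-0.11],0.0854],
  [[0,0,0],[-0.03,0,-0.13],0.0854],
])

```text
clock: 14.88
position: [0.4647, -0.28, 0.159]
ee_rot: [0.997, 0.082, 0.004, 0.001]
ft_force: [0.1, -1.1, 1.0]
grip_width: 0.848
grasp_force: 0.0
```

>>> jog_arm([
  [[0,0,0],[0,0,0],0.0854],
  [[0,0,0],[0,0,0],0.0854],
  [[0,0,0],[0,0,0],0.0854],
])

```text
clock: 15.13
position: [0.4594, -0.2812, 0.1537]
ee_rot: [0.997, 0.08, -0.0, -0.0]
ft_force: [0.7, 0.4, -0.3]
grip_width: 0.998
grasp_force: 0.0
```

```bash
python3 - <<'E'
from h import *
w=camera('wrist');m=w['img'].min(2)>110
g=R.from_euler('z',.159);q=proj(w,[np.r_[.4894,-.2763,.013]+g.apply([.035,-.01,0])])[0]
m=near(m,q);print(q,cv2.boundingRect(m),align(w,m,(.4894,-.2763,.159),CR,.006,True,tz(.007)))
for z in(.010,.004): print(z,align(w,m,(.4894,-.2763,.159),CR,.006,True,tz(z))[1])
c=camera('top');a=pickle.load(open('top0.pkl','rb'))['img'].astype(int);d=np.abs(c['img'].astype(int)-a).max(2)>60
n,_,s,ce=cv2.connectedComponentsWithStats(d.astype(np.uint8));print([(s[i][:5].tolist()) for i in range(1,n) if s[i][4]>25])
print(get_obs()['position'],get_obs()['joint_velocities'].round(2))
E
```

```text
[334.94665825 110.62489534] (308, 103, 74, 94) (array([ 0.48952649, -0.27617188,  0.16630512]), np.float64(78.93856936736286), np.float64(197.87180010275875))
0.01 49.38728378780295
0.004 119.30405808414807
[[319, 154, 39, 27, 450], [445, 165, 125, 160, 9377], [184, 211, 28, 35, 450], [326, 219, 28, 41, 495], [428, 223, 19, 25, 241]]
[ 0.45946504 -0.28072301  0.15297864] [-0.    0.01 -0.   -0.    0.    0.    0.  ]
```

```bash
python3 - <<'E'
from h import *
w=camera('wrist')
for th in(110,170,200):
    m=near(w['img'].min(2)>th,(335,110))
    print(th,m.sum(),[(z,align(w,m,(.4894,-.2763,.159),CR,1e-5,False,tz(z))[:2]) for z in(.009,.013,.017)])
# hole contents: small/big hole pixels, predicted pin tips and top-hole centres
g=R.from_euler('z',.1594);s=np.r_[.4894,-.2763,0]
P=proj(w,[s+g.apply(v) for v in([.028,-.036,.023],[.028,-.036,.013],[-.028,0,.023],[-.028,0,.013])]);print(P.round(1))
x,y=P[1].round().astype(int);print(w['img'][y-6:y+7,x-6:x+7].mean(2).astype(int))
E
```

```text
110 4146 [(0.009, (array([ 0.4894171 , -0.27629447,  0.15889378]), np.float64(123.66796208857946))), (0.013, (array([ 0.48970815, -0.27625029,  0.16210161]), np.float64(70.92460096669956))), (0.017, (array([ 0.49033992, -0.27611244,  0.16400936]), np.float64(38.780423486004516)))]
170 3925 [(0.009, (array([ 0.48943295, -0.2763437 ,  0.15276494]), np.float64(40.05984193270879))), (0.013, (array([ 0.48970541, -0.27622902,  0.15925616]), np.float64(10.750925897351888))), (0.017, (array([ 0.49010293, -0.27606351,  0.15835031]), np.float64(5.079403979143081)))]
200 3886 [(0.009, (array([ 0.48942026, -0.27632367,  0.1585716 ]), np.float64(35.19324631279732))), (0.013, (array([ 0.48974125, -0.27625292,  0.15964423]), np.float64(8.93773920030042))), (0.017, (array([ 0.4900722 , -0.27609157,  0.16060652]), np.float64(6.48002236804127)))]
[[367.7 119.9]
 [366.1 119.2]
 [323.7 185.6]
 [323.7 182.8]]
[[247 248 249 242 224 222 223 233 245 246 246 247 247]
 [248 249 246 225 217 229 226 237 247 245 244 247 247]
 [248 247 232 213 222 243 243 247 248 247 243 245 247]
 [248 242 221 210 214 233 243 250 250 248 245 244 247]
 [247 235 220 201 185 188 207 235 245 247 247 244 249]
 [245 234 219 190 173 171 177 193 199 213 233 231 246]
 [245 233 213 180 173 181 202 218 213 193 190 181 215]
 [246 233 207 173 169 184 221 238 237 217 175 160 197]
 [247 237 214 192 174 177 215 235 237 218 177 172 208]
 [248 243 229 227 201 174 190 210 215 201 184 212 232]
 [248 247 242 238 220 202 205 194 196 194 213 246 250]
 [247 248 247 245 238 235 236 233 227 223 239 250 249]
 [247 247 248 248 248 247 248 249 249 249 249 248 248]]
```

```bash
python3 -c "
from workcell import *
print(hand_in())"
```

```text
the job is handed in; nothing more can be done
None
```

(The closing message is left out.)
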